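# Seat a drilling template on the twin pins of a welding fixture

## Task

Take the aluminium drilling template by its red grip and hang it on the welding fixture so that both brass pins come up through its two holes and it lies flat, fully home on the dark steel pin bar; keep hold of it until it is fully down, then let go and leave it there. The pin bar may be clamped anywhere along its short guides, so feel for the pins with light contact and never press or bang the template hard against the fixture. Leave the offcut, bottle, hammer and brush where they are.

Things in the scene. Friction and masses are not known exactly. Their poses are not given: they have to be found in the camera images.
- template: Loose aluminium plate 100 (x) x 180 (y) x 6 mm, about 0.4 kg, flat on the bench. Origin: centre of underside, z up. Two 12 mm through holes at y = -60 and +60 mm, x = 0. A red upright grip stands mid-top: 16 mm thick (x), 56 mm long (y), from 6 to 50 mm above the underside. Fits either way round (half turn about z).
- fixture: Immovable blue base 150 (x) x 210 (y) x 20 mm, origin centre of underside, z up. A dark steel pin bar, 36 (x) x 180 (y) mm, lies across it along y; guide rails at y = -98 and +98 mm are lower than the bar. Two 10 mm brass pins stand on the bar at y = -60 and +60 mm, tips 58 mm above the origin, tapering to 8.4 mm over the last 2 mm.
- seat (a point): Point fixed to the fixture's base, on its centre line 34 mm above its origin, same axes: the height of the bar's flat top, where the seated template's underside rests. The bar with both pins is clamped rigidly somewhere from 5 to 35 mm along +x from here; this differs each time and is NOT in any measured pose. More than 35 N between template and fixture is too hard.
- offcut: Loose dark steel block 70 x 40 x 25 mm lying between the template and the fixture; origin centre of underside. Leave alone.
- bottle: Standing bottle, 64 mm in diameter, 190 mm tall, at the far side of the work; origin centre of underside. Leave alone.
- hammer: Hammer lying at the far side of the work; leave alone.
- brush: Brush lying at the far side of the work; leave alone.
There are look-alikes about, which are no part of the job. Of the things like the template, leave any that is pink or purple; of the rest the larger one is meant.

How it is judged:
On the way, in this order (a step that is already met when the one before it is completed fails the run):
1. the template is picked up by the gripper, clear of the bench (height (world z) of template above 0.045 m and contact force between template and the fingers above 1 N), for 0.2 s.
2. the template, still held, is fully down on the pin bar with both pins through its holes (z of template in the frame of fixture between 0.031 and 0.0365 m and angle between template's own z axis and vertical below 0.035 rad and x of template in the frame of fixture between 0.001 and 0.039 m and y of template in the frame of fixture between -0.006 and 0.006 m and angle between the y axis of template and the y axis of fixture, either way round below 0.06 rad and contact force between template and the fingers above 1 N), for 0.1 s.
At the end, for the whole second after the job is handed in: The template rests released and still on the pin bar, both pins through its holes: underside 31 to 36.5 mm above the fixture's, tilted under 2 degrees, centre 1 to 39 mm along fixture x and within 6 mm in y of the fixture's, long axes within 3.4 degrees (z of template in the frame of fixture between 0.031 and 0.0365 m and angle between template's own z axis and vertical below 0.035 rad and x of template in the frame of fixture between 0.001 and 0.039 m and y of template in the frame of fixture between -0.006 and 0.006 m and angle between the y axis of template and the y axis of fixture, either way round below 0.06 rad and linear speed of template below 0.01 m/s and contact force between template and the fingers below 0.1 N); the robot touches nothing.
It fails at once if the template presses or strikes the fixture with more than 35 N (contact force between template and fixture above 35 N).
It fails at once if the offcut, bottle, hammer or brush is moved more than 15 mm (distance of any of offcut, bottle, hammer, brush from where it was at the start of the episode above 0.015 m).
It also fails if it takes over 67 s, if anything falls off the work surface, if the arm or the gripper's body presses on something with over 40 N, if the wrist force passes 120 N, or if a joint passes its speed limit or range.

## Robot

A 7-joint arm with a two-finger parallel gripper is mounted at the origin on the work surface. World frame = base frame: x ahead of the robot, y to its left, z up, the work surface at z = 0. Lengths are in m, angles in rad, forces in N, time in s.
With the tool pointing down it reaches from about 0.4 to 0.875 m from the base axis. Payload 4.4 kg.
Tool frame: the origin (TCP) lies at the very end of the fingers, on their centre line; the grasp point (between the pads) lies ctrl.tcp_to_grasp behind it (ctrl.tcp_to_grasp is the distance from the TCP to the grasp point, in m); z points along the fingers, y is the line along which they close (so a half turn about z gives the same grasp; the last joint's range is limited). The gripper opens to 85 mm and grips with 20 to 120 N. Pads are 22 mm wide; open, the fingers measure 114 mm over their backs; the gripper's body (76 mm by 85 mm) begins 54 mm behind the grasp point. The pads swing forward as they close: fully open they stand 13 mm farther back than shut.
Start: joints at [-1.356, 0.628, 0.038, 1.517, -0.027, 0.996, -0.02], TCP at [0.18, 0.625, 0.231] pointing down, gripper open.
Joint ranges: [-3.06, 3.06], [-0.37, 2.12], [-1.25, 1.32], [0.18, 2.47], [-1.1, 4.24], [0.23, 1.98], [-2.94, 2.94]. Speed limits (rad/s): [2.57, 2.57, 3.14, 3.14, 3.14, 3.14, 3.14].

## Interface

Orientations are given as a unit quaternion [x, y, z, w].
In Python, from plant import ctrl gives the robot as it stands.
- The arm moves only by the shell command python3 -m handwheel 'ROWS' [OPENING] [FORCE]. ROWS is text: rows parted by semicolons, each of 4 numbers parted by spaces: the shift along the tool's x, y, z in mm, then the turn about the tool's z in degrees. In form: dx dy dz roll; .... A call has 1 to 5 rows; each row shifts and turns the commanded pose from where the row before left it, along the tool's axes as they then stand; what a row does not reach is not made up. A row lasts 1/10 s, in which the tool goes at most 50 mm and 8.59 degrees, less where a joint would pass 70% of its speed; a pose out of reach is approached as far as the arm can. A call is refused whole if a number of a shift passes 50 or a number of a turn 8.59, either way. A call with a gripper value outside its range is refused whole. OPENING is the closure, from 0 (fully open) to 1 (shut), set as the call begins (- or left out, the last holds). The fingers move at their own pace and stop on an object; FORCE is the grip in N (left out, the last holds). Time passes only in rows, so rows that do not move let the fingers close. It gives the time, the measured TCP pose, the force, the opening and the grip force at its end, in the units of the state.
- ctrl.read_state(): the state, without advancing time (a new reading comes with each control period).
- ctrl.read_camera(name): name is "side" or "top"; returns a dict with "pixels" (400x640x3 uint8, blue, green, red), "z_map" (400x640 float32, m along the optical axis (not along the pixel's ray), 0 where there is no reading), "fovy" (degrees; the focal length in pixels is half the picture's height over the tangent of half this angle, whatever the lens; pixels are square), "cx", "cy" (the principal point, pixels), "R" (3x3) and "t" (3): a world point X has camera coordinates R X + t. Camera axes: x right, y down, z forward; pixel columns grow to the right and rows downward; lengths in m; the calibration is good to about 2 mm. A picture is of the moment at which its call begins.
- ctrl.finish_job(): hands the job in; it is judged then, once.
The state is a dict: "t": time; "joint_pos": joint angles; "joint_velocities": joint speeds; "joint_torque": joint torques, N m; "tcp_pos": TCP position; "tool_rot": TCP orientation; "force": force on the tool from outside, world axes, zero at the start; "torque": the same for the moment, N m; "opening": opening from 0.0 (shut) to 1.0 (fully open); "finger_force": force on a finger pad.
Only numpy, scipy, OpenCV 4.12 (cv2) and the standard library are available. Lean on these libraries where they do the work, as an engineer would, in place of code of your own. Each camera call takes 0.05 s, during which the arm holds its last target. There are 200 camera calls.

## Working session

There is one attempt and no reset: what is moved stays moved. The work goes in short steps, Python scripts to look and compute and a shell command to move; the robot and the scene stay as the last step left them, time stands still between calls to the robot, and variables do not carry over. Pictures are saved under pics/ and viewed, at most 10 in all, crops included, and the job is handed in when it is done.

```bash
ls; mkdir -p pics; python3 - <<'E'
from plant import ctrl
import cv2,numpy as np
s=ctrl.read_state();print(s,ctrl.tcp_to_grasp)
for n in("top","side"):
    c=ctrl.read_camera(n);cv2.imwrite(f"pics/{n}0.png",c["pixels"]);np.savez(f"{n}0.npz",**c)
    print(n,c["fovy"],c["cx"],c["cy"],np.round(c["R"],4).tolist(),c["t"])
E
```

```text
pics
{'t': 0.0, 'joint_pos': array([-1.35579355,  0.62932545,  0.03844992,  1.51841   , -0.02702089,
        0.99628922, -0.01999321]), 'joint_velocities': array([ 9.23866653e-04,  1.28960430e-03, -2.99931279e-03, -7.85082709e-04,
        7.77068795e-05,  1.81910259e-03,  1.37626034e-03]), 'joint_torque': array([-9.94213769e-05, -5.63389564e+01,  1.22617867e+00, -1.93449730e+01,
        1.10016949e-02,  1.05383285e-02,  1.05059598e-05]), 'tcp_pos': array([0.17992597, 0.62393156, 0.2303892 ]), 'tool_rot': array([ 1.39946431e-01,  9.90158614e-01, -9.48386872e-04, -1.27870218e-04]), 'force': array([ 0.37171147, -0.49680263, -0.63750201]), 'torque': array([0.00688718, 0.00632357, 0.04605134]), 'finger_force': 0.0, 'opening': 1.0028665520589795} 0.0187
top 44.63693054392569 311.5362314509401 204.35219198858258 [[0.032, -0.9995, 0.0017], [-0.9763, -0.0316, -0.2141], [0.214, 0.0052, -0.9768]] [0.08324713 0.53558424 1.24674072]
side 45.9741874239786 317.84902801431474 197.8798011119735 [[-0.9979, -0.0631, -0.0113], [-0.0313, 0.6337, -0.7729], [0.056, -0.771, -0.6344]] [0.53557194 0.00955906 1.28875738]
```

View pics/top0.png

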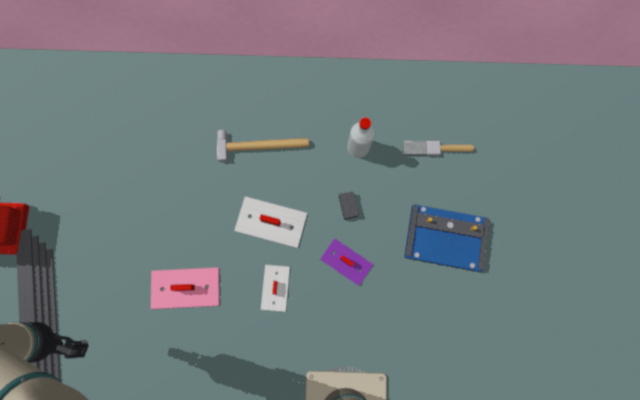

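View pics/side0.png

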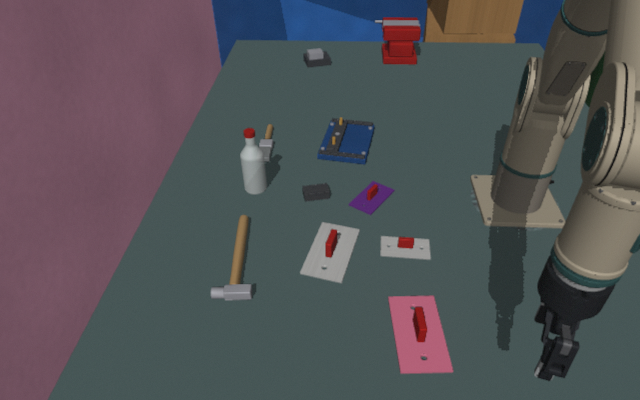

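Candidates in the top view: large white plate with red grip (271,221), small white plate (276,288), pink (185,288), purple (347,262). The large white plate is the one described. The fixture is at (447,238), with the pins near (431,219) and (475,228).

```bash
cat > h.py <<'E'
import cv2,numpy as np
def load(n):return dict(np.load(n))
def ray(c,uv):
    f=200/np.tan(np.radians(float(c["fovy"]))/2);uv=np.atleast_2d(uv).astype(float)
    d=np.c_[(uv[:,0]-c["cx"])/f,(uv[:,1]-c["cy"])/f,np.ones(len(uv))]@c["R"]
    return -c["R"].T@c["t"],d
def plane(c,uv,z):
    o,d=ray(c,uv);return o+d*((z-o[2])/d[:,2])[:,None]
def cloud(c):
    v,u=np.mgrid[0:400,0:640];o,d=ray(c,np.c_[u.ravel(),v.ravel()])
    return (o+d*c["z_map"].reshape(-1,1)).reshape(400,640,3)
def tri(c1,p1,c2,p2):
    o1,d1=ray(c1,p1);o2,d2=ray(c2,p2);d1=d1[0];d2=d2[0]
    k=np.linalg.lstsq(np.c_[d1,-d2],o2-o1,rcond=None)[0]
    a=o1+k[0]*d1;b=o2+k[1]*d2;return (a+b)/2,np.linalg.norm(a-b)
def rect(p):
    (c,s,a)=cv2.minAreaRect((p[:,:2]*1000).astype(np.float32));
    if s[0]>s[1]: a+=90;s=s[::-1]
    return np.round(c,1),np.round(s,1),round((a+90)%180-90,1) # angle: short axis dir from x
def mask(c,box,lo,hi):
    m=cv2.inRange(cv2.cvtColor(c["pixels"],cv2.COLOR_BGR2HSV),lo,hi);k=np.zeros_like(m);x0,y0,x1,y1=box;k[y0:y1,x0:x1]=m[y0:y1,x0:x1];return k
def pts(m):return np.argwhere(m>0)[:,::-1]
E
python3 - <<'E'
from h import *
T=load("top0.npz");S=load("side0.npz")
for c,n,b in((T,"top",(225,190,315,255)),(S,"side",(295,215,365,285))):
    P=cloud(c); print(n,"bench z",np.median(P[200:380,100:300,2]))
    w=mask(c,b,(0,0,130),(180,60,255));r=mask(c,b,(0,150,60),(8,255,255))|mask(c,b,(172,150,60),(180,255,255))
    cn=max(cv2.findContours(w|r,0,1)[0],key=cv2.contourArea)[:,0]
    print("tmpl",rect(plane(c,pts(w),.006)))
    q=P[r>0];q=q[(q[:,2]>.035)];print("grip depth",len(q),np.percentile(q[:,2],[50,95]),rect(q[q[:,2]>.044]))
T_=T
for c,n,b in((T,"top",(400,200,495,275)),(S,"side",(315,112,380,165))):
    P=cloud(c)
    bl=mask(c,b,(100,150,50),(130,255,255));print(n,"blue",rect(plane(c,pts(bl),.02)), np.median(P[bl>0][:,2]))
    br=mask(c,b,(8,120,90),(30,255,255))
    nl,l,st,ce=cv2.connectedComponentsWithStats(br)
    for i in range(1,nl): print("brass",st[i],ce[i].round(1),P[l==i].max(0) .round(4),np.median(P[l==i],0).round(4))
a=cv2.resize(T["pixels"][185:260,225:315],None,fx=4.4,fy=4.4,interpolation=2)
b=cv2.resize(T["pixels"][200:275,400:490],None,fx=4.4,fy=4.4,interpolation=2)
d=cv2.resize(S["pixels"][110:165,310:385],(396,290),interpolation=2)
cv2.imwrite("pics/crop1.png",np.vstack([np.hstack([a,b]),np.hstack([d,0*d])])[:600])
E
```

```text
top bench z -0.000166261097462872
tmpl (array([491.6, 216.9]), array([179.7, 249.5]), 1.9)
grip depth 106 [0.04944118 0.05474169] (array([386. , 149.5]), array([ 40.7, 284.8]), -59.0)
side bench z 0.00041135183603208114
tmpl (array([492. , 216.1]), array([ 99.4, 183.9]), -13.4)
grip depth 130 [0.04971531 0.05288029] (array([482.8, 607.4]), array([ 22.9, 828.6]), 1.2)
top blue (array([ 461.5, -268.5]), array([147.9, 205.7]), -8.9) 0.01970302491780096
brass [427 218   5   4  17] [429.1 219.5] [ 0.5097 -0.2103  0.06  ] [ 0.5025 -0.2147  0.0562]
brass [471 226   6   4  19] [473.6 227.7] [ 0.4919 -0.3288  0.0609] [ 0.4834 -0.3322  0.0559]
side blue (array([ 461.5, -254. ]), array([148.2, 227.1]), -8.9) 0.021038431678775282
brass [339 118   4   7  19] [340.3 121.1] [ 0.4877 -0.3245  0.0595] [ 0.4844 -0.3286  0.0461]
brass [332 137   3   7  21] [333. 140.] [ 0.5061 -0.2051  0.0595] [ 0.5028 -0.2119  0.0491]
```

View pics/crop1.png

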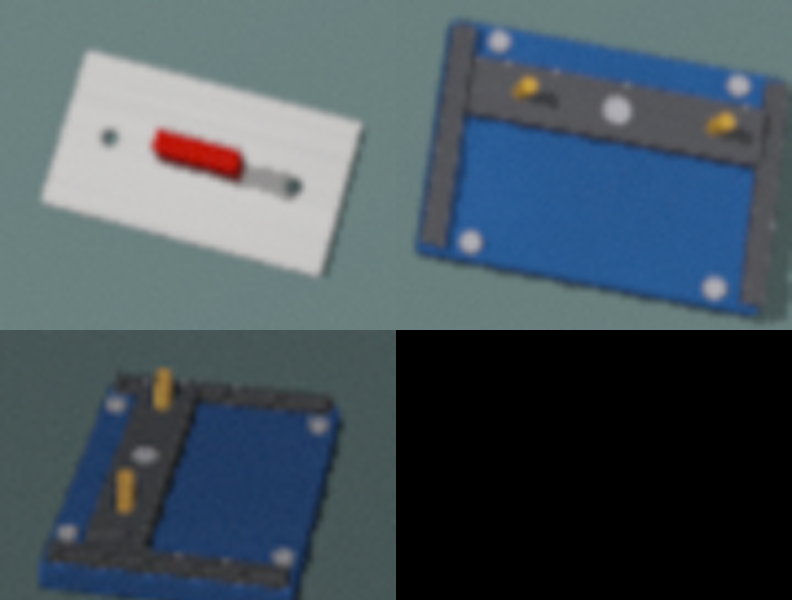

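The crop confirms the choice: a white-aluminium plate with two holes and a red grip at mid-top. The fixture has a dark bar near its far (+x) side, with two brass pins. I'll refine the numbers and plan the reach.

```bash
cat > plan.py <<'E'
import sys,numpy as np
from plant import ctrl
from scipy.spatial.transform import Rotation as R
def pose():
    s=ctrl.read_state();M=R.from_quat(s["tool_rot"]).as_matrix();return s,M
if __name__=="__main__":
    x,y,z,a=map(float,sys.argv[1:5]);n=int(sys.argv[5]) if len(sys.argv)>5 else None
    s,M=pose();p=s["tcp_pos"]*1000;ya=np.degrees(np.arctan2(M[1,1],M[0,1]))
    print("tcp",p.round(1),"yaw",ya.round(2),"tilt",np.degrees(np.arccos(-M[2,2])).round(2),"F",s["force"].round(1),"grip",round(s["finger_force"],1),round(s["opening"],3),"t",round(s["t"],2))
    d=np.array([x,y,z])-p;da=(a-ya+180)%360-180
    n=n or int(np.ceil(max(np.linalg.norm(d)/42,abs(da)/8.2,1)))
    for i in range(n):
        t=np.radians(ya+da*i/n);yy=np.array([np.cos(t),np.sin(t),0]);zz=np.array([0,0,-1.]);xx=np.cross(yy,zz)
        v=d/n;print("%.1f %.1f %.1f %.1f;"%(v@xx,v@yy,v@zz,-da/n))
E
python3 - <<'E'
from h import *
T=load("top0.npz");S=load("side0.npz")
for c,n,b in((T,"top",(225,190,315,255)),(S,"side",(295,215,365,285))):
    w=mask(c,b,(0,0,130),(180,60,255));r=mask(c,b,(0,150,60),(8,255,255))|mask(c,b,(172,150,60),(180,255,255))
    w=cv2.morphologyEx(w|r,cv2.MORPH_OPEN,np.ones((3,3)))
    l=cv2.connectedComponentsWithStats(w);i=1+l[2][1:,4].argmax();print(n,"plate",rect(plane(c,pts(l[1]==i),.006)))
    P=cloud(c);q=P[(r>0)&(abs(P[...,2]-.05)<.003)];print("griptop",rect(plane(c,pts((r>0)&(abs(P[...,2]-.05)<.003)),.05)))
for (a,b,nm) in(((428.2,218.7),(332.9,136.8),"L"),((472.6,226.8),(340.3,118),"R")):
    print(nm,"tri",tri(T,a,S,b),"top@58",plane(T,a,.058).round(4),"side",plane(S,b,.058).round(4))
for c,b in((T,(420,210,485,235)),(S,(325,112,350,150))):
  h=cv2.cvtColor(c["pixels"],cv2.COLOR_BGR2HSV)
  m=mask(c,b,(8,110,60),(30,255,255));print(pts(m).tolist())
E
python3 plan.py 492 216 130 -13.4
```

```text
top plate (array([496.6, 218.9]), array([117.5, 196.9]), -13.3)
griptop (array([489.9, 211.4]), array([12.5, 52.9]), -12.4)
side plate (array([492. , 216.1]), array([ 99.4, 183.9]), -13.4)
griptop (array([490.5, 217.5]), array([13.4, 53.6]), -14.0)
L tri (array([ 0.50312998, -0.21053588,  0.06079162]), np.float64(0.00019480044406194842)) top@58 [[ 0.5036 -0.2112  0.058 ]] side [[ 0.5034 -0.215   0.058 ]]
R tri (array([ 0.48442718, -0.32781274,  0.05974565]), np.float64(0.0015007412472218013)) top@58 [[ 0.4855 -0.3285  0.058 ]] side [[ 0.4837 -0.3305  0.058 ]]
[[428, 218], [429, 218], [430, 218], [431, 218], [427, 219], [428, 219], [429, 219], [430, 219], [431, 219], [427, 220], [428, 220], [429, 220], [430, 220], [431, 220], [427, 221], [428, 221], [429, 221], [430, 221], [473, 226], [474, 226], [475, 226], [471, 227], [472, 227], [473, 227], [474, 227], [475, 227], [476, 227], [471, 228], [472, 228], [473, 228], [474, 228], [475, 228], [476, 228], [471, 229], [472, 229], [473, 229], [474, 229], [475, 229], [476, 229]]
[[340, 118], [341, 118], [340, 119], [341, 119], [339, 120], [340
[... 156 characters left out ...]
, 123], [339, 124], [340, 124], [341, 124], [333, 136], [332, 137], [333, 137], [334, 137], [332, 138], [333, 138], [334, 138], [332, 139], [333, 139], [334, 139], [335, 139], [332, 140], [333, 140], [334, 140], [335, 140], [332, 141], [333, 141], [334, 141], [335, 141], [332, 142], [333, 142], [334, 142], [332, 143], [333, 143], [334, 143], [333, 144]]
tcp [179.9 624.  230.5] yaw 73.91 tilt 0.1 F [-0.2 -0.2 -0. ] grip 0.0 0.996 t 0.1
-31.8 -23.5 7.7 6.7;
-34.3 -19.6 7.7 6.7;
-36.4 -15.5 7.7 6.7;
-37.9 -11.1 7.7 6.7;
-39.0 -6.6 7.7 6.7;
-39.5 -2.0 7.7 6.7;
-39.4 2.6 7.7 6.7;
-38.8 7.2 7.7 6.7;
-37.7 11.7 7.7 6.7;
-36.1 16.0 7.7 6.7;
-34.0 20.2 7.7 6.7;
-31.4 24.0 7.7 6.7;
-28.4 27.5 7.7 6.7;
```

```bash
python3 -m handwheel '-32 -23 8 6.7;-34 -20 8 6.7;-36 -15 8 6.7;-38 -11 8 6.7;-39 -7 8 6.7' 0 30
python3 -m handwheel '-39 -2 8 6.7;-39 3 8 6.7;-39 7 8 6.7;-38 12 8 6.7;-36 16 8 6.7'
python3 -m handwheel '-34 20 7 6.7;-31 24 7 6.7;-28 27 7 6.7;0 0 0 0;0 0 0 0'
python3 plan.py 491 215.5 90 -13.4
python3 - <<'E'
from plant import ctrl
import cv2,numpy as np
for n in("top","side"):
    c=ctrl.read_camera(n);np.savez(f"{n}1.npz",**c)
    cv2.imwrite(f"pics/{n}1.png",c["pixels"])
E
```

```text
t: 0.6
tcp_pos: [0.3006, 0.4667, 0.1908]
tool_rot: [0.421, 0.907, -0.0, 0.0]
force: [0.7, 0.7, -0.4]
opening: 1.005
finger_force: 0.0
t: 1.1
tcp_pos: [0.4209, 0.3108, 0.1508]
tool_rot: [0.665, 0.747, -0.0, -0.0]
force: [-0.0, 1.5, -0.4]
opening: 1.004
finger_force: 0.0
t: 1.6
tcp_pos: [0.4921, 0.2182, 0.1298]
tool_rot: [0.784, 0.621, -0.001, -0.0]
force: [0.5, 0.9, -0.4]
opening: 0.999
finger_force: 0.0
tcp [492.1 218.2 129.8] yaw -13.28 tilt 0.07 F [ 0.5  0.9 -0.4] grip 0.0 0.999 t 1.6
-2.8 -0.4 39.8 0.1;
```

View pics/side1.png

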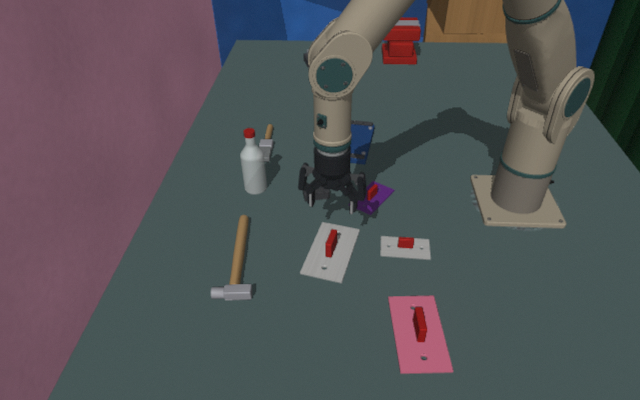

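The side view shows the open gripper above the chosen plate's grip (331,243), lined up with it. Next I descend and grasp.

```bash
python3 -m handwheel '-3 0 35 0;0 0 35 0;0 0 25 0;0 0 12 0;0 0 7 0'
python3 -m handwheel '0 0 0 0;0 0 0 0' 
python3 -m handwheel '0 0 0 0;0 0 0 0;0 0 0 0;0 0 0 0;0 0 0 0' 1 60
python3 -m handwheel '0 0 0 0;0 0 0 0;0 0 0 0;0 0 0 0;0 0 0 0'
python3 plan.py 491 215.5 90 -13.4
```

```text
t: 2.2
tcp_pos: [0.4905, 0.2172, 0.0156]
tool_rot: [0.783, 0.622, -0.0, -0.0]
force: [0.4, 0.6, 0.5]
opening: 0.999
finger_force: 0.0
t: 2.4
tcp_pos: [0.492, 0.2167, 0.0172]
tool_rot: [0.783, 0.621, 0.001, 0.0]
force: [-1.8, -1.3, 0.4]
opening: 0.998
finger_force: 0.0
t: 2.9
tcp_pos: [0.492, 0.2162, 0.0167]
tool_rot: [0.784, 0.621, 0.001, 0.0]
force: [0.0, 0.4, -2.3]
opening: 0.183
finger_force: 58.8
t: 3.4
tcp_pos: [0.4919, 0.2162, 0.0167]
tool_rot: [0.784, 0.621, 0.001, 0.0]
force: [0.4, -0.1, 5.8]
opening: 0.179
finger_force: 59.8
tcp [491.9 216.2  16.7] yaw -13.2 tilt 0.07 F [ 0.4 -0.1  5.8] grip 59.8 0.179 t 3.4
-0.4 -0.4 -36.7 0.1;
-0.4 -0.4 -36.7 0.1;
```

```bash
python3 -m handwheel '0 0 -10 0;0 0 -20 0;0 0 -35 0;0 0 -35 0;0 0 -20 0'
python3 -m handwheel '0 0 0 0;0 0 0 0;0 0 0 0;0 0 0 0;0 0 0 0'
python3 - <<'E'
from plant import ctrl
from h import *
from plan import pose
s,M=pose();p=s["tcp_pos"]*1000
for n in("top","side"):
    c=ctrl.read_camera(n);np.savez(f"{n}2.npz",**c);cv2.imwrite(f"pics/{n}2.png",c["pixels"])
c=np.load("top2.npz");d=np.load("side2.npz")
cv2.imwrite("pics/crop2.png",np.hstack([cv2.resize(c["pixels"][170:270,205:335],(400,308)),cv2.resize(d["pixels"][150:250,280:410],(400,308))]))
E
python3 plan.py 493.5 -271 130 -8.9 13
```

```text
t: 3.9
tcp_pos: [0.4913, 0.2162, 0.1384]
tool_rot: [0.784, 0.621, 0.0, 0.0]
force: [0.8, 0.4, -3.2]
opening: 0.174
finger_force: 59.1
t: 4.4
tcp_pos: [0.4907, 0.2158, 0.1352]
tool_rot: [0.784, 0.621, -0.001, -0.0]
force: [-0.2, -0.2, -2.8]
opening: 0.177
finger_force: 59.0
tcp [491.1 215.9 135.6] yaw -13.2 tilt 0.08 F [ 0.   0.1 -3.5] grip 59.0 0.176 t 4.5
-36.4 8.7 0.4 -0.3;
-36.5 8.5 0.4 -0.3;
-36.5 8.3 0.4 -0.3;
-36.6 8.1 0.4 -0.3;
-36.6 7.9 0.4 -0.3;
-36.7 7.7 0.4 -0.3;
-36.7 7.5 0.4 -0.3;
-36.7 7.3 0.4 -0.3;
-36.8 7.0 0.4 -0.3;
-36.8 6.8 0.4 -0.3;
-36.9 6.6 0.4 -0.3;
-36.9 6.4 0.4 -0.3;
-36.9 6.2 0.4 -0.3;
```

View pics/crop2.png

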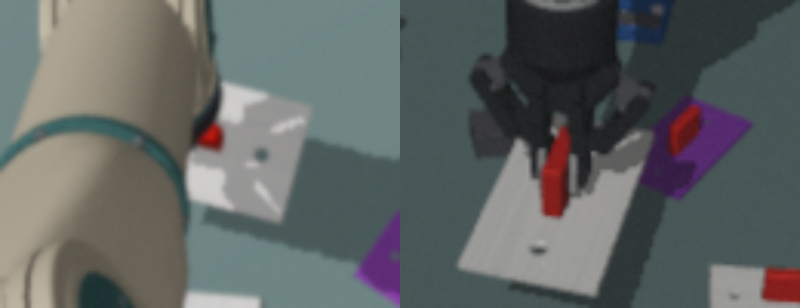

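The template is held level. The +y hole shows at about (325,230) in side and the −y hole at about (290,220) in top. Next I measure where the plate sits relative to the TCP.

```bash
cat > meas.py <<'E'
import sys
from h import *
from plan import pose
def go(tag,tcp,yaw,boxT,boxS):
    # frame: e1=template x dir (tool y), e2=template y dir
    t=np.radians(yaw);e1=np.array([np.cos(t),np.sin(t)]);e2=np.array([-e1[1],e1[0]])
    for n,b in(("top",boxT),("side",boxS)):
        c=load(f"{n}{tag}.npz");P=cloud(c);zt=tcp[2]-.0167+.006
        w=mask(c,b,(0,0,90),(180,70,255));w[abs(P[...,2]-zt)>.008]=0
        l=cv2.connectedComponentsWithStats(w);i=1+l[2][1:,4].argmax();m=(l[1]==i)
        z=np.median(P[m][:,2]);A=np.c_[P[m][:,:2]-P[m][:,:2].mean(0),np.ones(m.sum())];k=np.linalg.lstsq(A,P[m][:,2],rcond=None)[0]
        q=plane(c,pts(m),zt)[:,:2]-tcp[:2];u=q@e1*1000;v=q@e2*1000
        print(n,"z top",z.round(4),"exp",round(zt,4),"slopes",k[:2].round(3),"u",np.percentile(u,[.3,99.7]).round(1),"v",np.percentile(v,[.3,99.7]).round(1))
        # edge angle: for each v bin max/min u
        bins=np.arange(v.min()+8,v.max()-8,5);
        for f,nm in((np.max,"umax"),(np.min,"umin")):
            e=[f(u[abs(v-x)<2.5]) for x in bins];print(nm,np.polyfit(bins,e,1).round(3),end=" ")
        hol=cv2.morphologyEx(m.astype(np.uint8),cv2.MORPH_CLOSE,np.ones((7,7)))-m
        l=cv2.connectedComponentsWithStats(hol.astype(np.uint8))
        for i in range(1,l[0]):
            if l[2][i,4]>4:
                h=plane(c,l[3][i],zt)[0,:2]-tcp[:2];print("hole?",l[3][i].round(1),l[2][i,4],(h@e1*1000).round(1),(h@e2*1000).round(1))
E
python3 - <<'E'
from meas import *
go(2,np.array([.4908,.2158,.1354]),-13.2,(205,170,335,270),(280,150,410,250))
E
```

```text
top z top 0.124 exp 0.1247 slopes [-0.003 -0.003] u [-50.5  49.4] v [-93.3  -8.4]
umax [-1.000e-03  4.895e+01] umin [ 1.1000e-02 -4.9045e+01] hole? [274. 218.] 5 -5.7 -24.2
hole? [289.5 220.3] 14 -1.2 -63.5
side z top 0.1254 exp 0.1247 slopes [-0.004 -0.008] u [-50.7  50. ] v [-85.6  92.6]
umax [ 0.349 37.183] umin [-7.000e-03 -4.978e+01] hole? [345.8 199.4] 9 -19.4 -56.2
hole? [342.  203.5] 6 -14.6 -39.4
hole? [329.7 219.1] 7 -1.9 20.8
hole? [324.  230.6] 8 -0.1 60.2
```

```bash
python3 - <<'E'
from h import *
T=load("top0.npz");S=load("side0.npz")
for z in(.046,.048): print(z,[plane(T,p,z)[0,:2].round(4).tolist() for p in((429.1,219.5),(473.6,227.7))],[plane(S,p,z)[0,:2].round(4).tolist() for p in((333,140),(340.3,121.1))])
print("tips",[plane(T,p,.058)[0,:2].round(4).tolist() for p in((430,218.5),(474.6,226.7))],[plane(S,p,.058)[0,:2].round(4).tolist() for p in((333,137.3),(340.4,118.6))])
# tri of centroids
print(tri(T,(429.1,219.5),S,(333,140)),tri(T,(473.6,227.7),S,(340.3,121.1)))
# screw/whole fixture outline (non-bench) at z=.02
E
```

```text
0.046 [[0.5038, -0.2164], [0.4853, -0.3351]] [[0.503, -0.2158], [0.4835, -0.3314]]
0.048 [[0.5034, -0.216], [0.485, -0.3344]] [[0.5029, -0.2126], [0.4835, -0.3279]]
tips [[0.5043, -0.216], [0.4859, -0.3338]] [[0.503, -0.2122], [0.4833, -0.3267]]
(array([ 0.50343316, -0.21643268,  0.04571985]), np.float64(0.0008816001470856571)) (array([ 0.4846411 , -0.3356154 ,  0.04382423]), np.float64(0.0021405498488881987))
```

```bash
python3 -m handwheel '-20 5 0 0;-30 7 0 0;-37 9 0 0;-37 8 0 -0.4;-37 8 0 -0.4'
python3 -m handwheel '-37 8 0 -0.4;-37 8 0 -0.4;-37 8 0 -0.4;-37 7 0 -0.4;-37 7 0 -0.4'
python3 -m handwheel '-37 7 0 -0.4;-37 7 0 -0.4;-37 7 0 -0.4;-30 5 0 -0.4;-20 3 0 -0.4'
python3 -m handwheel '0 0 0 0;0 0 0 0;0 0 0 0;0 0 0 0'
python3 plan.py 494 -272.5 85 -8.8 3
```

```text
t: 5.0
tcp_pos: [0.4908, 0.0495, 0.1361]
tool_rot: [0.779, 0.627, -0.0, 0.0]
force: [0.3, -0.1, -4.0]
opening: 0.179
finger_force: 58.9
t: 5.5
tcp_pos: [0.4907, -0.1396, 0.1362]
tool_rot: [0.768, 0.64, -0.0, -0.0]
force: [0.2, 0.3, -3.3]
opening: 0.177
finger_force: 58.9
t: 6.0
tcp_pos: [0.4917, -0.3051, 0.1361]
tool_rot: [0.758, 0.652, -0.001, 0.001]
force: [0.4, 0.7, -3.5]
opening: 0.178
finger_force: 58.9
t: 6.4
tcp_pos: [0.4927, -0.3, 0.1361]
tool_rot: [0.756, 0.654, 0.0, -0.0]
force: [-0.1, -1.0, -2.7]
opening: 0.18
finger_force: 58.9
tcp [ 492.7 -300.   136.1] yaw -8.29 tilt 0.06 F [-0.1 -1.  -2.7] grip 58.9 0.18 t 6.4
9.1 -0.9 17.0 0.2;
9.1 -0.9 17.0 0.2;
9.1 -1.0 17.0 0.2;
```

```bash
python3 -m handwheel '9 -1 15 0.2;9 -1 15 0.2;9 -1 12 0.1;0 0 5 0;0 0 0 0'
python3 -m handwheel '0 0 0 0;0 0 0 0'
python3 plan.py 494 -272.5 80 -8.8 1
python3 - <<'E'
from plant import ctrl
from h import *
for n in("top","side"):
    c=ctrl.read_camera(n);np.savez(f"{n}3.npz",**c)
c=np.load("top3.npz");d=np.load("side3.npz")
cv2.imwrite("pics/crop3.png",np.hstack([cv2.resize(c["pixels"][190:290,385:515],(400,308)),cv2.resize(d["pixels"][75:175,285:415],(400,308))]))
E
```

```text
t: 6.9
tcp_pos: [0.4935, -0.2738, 0.0889]
tool_rot: [0.759, 0.651, -0.0, -0.0]
force: [-0.2, 0.0, -3.4]
opening: 0.178
finger_force: 58.8
t: 7.1
tcp_pos: [0.4939, -0.2753, 0.09]
tool_rot: [0.76, 0.65, 0.0, 0.001]
force: [0.0, 0.6, -2.7]
opening: 0.179
finger_force: 58.8
tcp [ 493.9 -275.3   90. ] yaw -8.92 tilt 0.1 F [ 0.   0.6 -2.7] grip 58.8 0.179 t 7.1
2.8 -0.4 10.0 -0.1;
```

View pics/crop3.png

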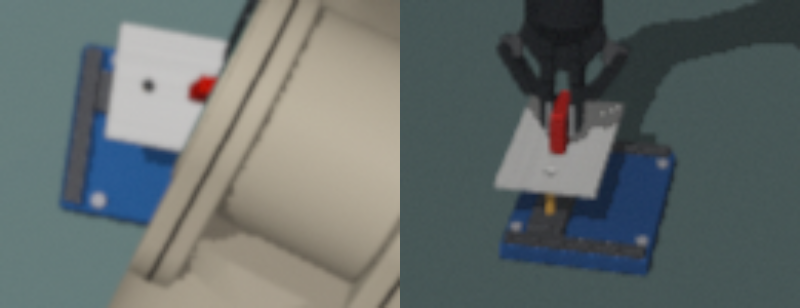

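The top view shows the +y hole near (433,218). The side view shows the plate hovering over the bar, with the +y pin directly below its hole in image column (both about 334). I'll measure the plate again in this place.

```bash
python3 - <<'E'
from meas import *
go(3,np.array([.4939,-.2753,.090]),-8.9,(400,190,465,260),(310,100,365,145))
E
```

```text
top z top 0.0787 exp 0.0793 slopes [-0.005 -0.007] u [-50.4  50.1] v [-0.6 88. ]
umax [4.0000e-03 4.9336e+01] umin [ -0.604 -16.553] hole? [432.6 217.6] 13 -0.3 58.3
hole? [446.7 219.7] 9 1.2 21.4
side z top 0.0805 exp 0.0793 slopes [-0.003 -0.006] u [-50.7  50.3] v [-85.3  94.8]
umax [ 0.065 45.724] umin [-1.1000e-02 -4.8181e+01] hole? [335.8 122.9] 16 0.3 13.4
```

```bash
python3 -m handwheel '3 0 5 0;0 0 5 0;0 0 0 0;0 0 0 0;0 0 0 0'
python3 plan.py 494 -272.5 75 -8.9 1
python3 -m handwheel '0 0 2 0;0 0 1 0;0 0 1 0;0 0 0 0;0 0 0 0'
python3 plan.py 494 -272.5 75 -8.9 1
python3 -m handwheel '0 0 1 0;0 0 0 0;0 0 0 0'
python3 plan.py 494 -272.5 75 -8.9 1
python3 -m handwheel '0 0 1 0;0 0 0 0;0 0 0 0'
python3 plan.py 494 -272.5 75 -8.9 1
```

```text
t: 7.7
tcp_pos: [0.494, -0.2716, 0.0793]
tool_rot: [0.76, 0.65, -0.0, 0.0]
force: [0.4, -0.1, -3.8]
opening: 0.178
finger_force: 58.9
tcp [ 494.  -271.6   79.3] yaw -8.89 tilt 0.01 F [ 0.4 -0.1 -3.8] grip 58.9 0.178 t 7.7
-0.9 0.1 4.3 0.0;
t: 8.2
tcp_pos: [0.494, -0.2714, 0.0753]
tool_rot: [0.76, 0.65, -0.0, -0.0]
force: [-1.0, -0.9, -3.2]
opening: 0.181
finger_force: 58.9
tcp [ 494.  -271.4   75.3] yaw -8.89 tilt 0.0 F [-1.  -0.9 -3.2] grip 58.9 0.181 t 8.2
-1.0 0.2 0.3 0.0;
t: 8.5
tcp_pos: [0.4939, -0.2714, 0.0743]
tool_rot: [0.76, 0.65, -0.0, -0.0]
force: [1.1, 0.1, -3.8]
opening: 0.18
finger_force: 58.9
tcp [ 493.9 -271.4   74.3] yaw -8.89 tilt 0.01 F [ 1.1  0.1 -3.8] grip 58.9 0.18 t 8.5
-1.1 0.2 -0.7 0.0;
t: 8.8
tcp_pos: [0.4939, -0.2714, 0.0733]
tool_rot: [0.76, 0.65, -0.0, -0.0]
force: [0.1, 0.2, -3.9]
opening: 0.178
finger_force: 58.9
tcp [ 493.9 -271.4   73.3] yaw -8.89 tilt 0.01 F [ 0.1  0.2 -3.9] grip 58.9 0.178 t 8.8
-1.1 0.2 -1.7 0.0;
```

```bash
cat > st.py <<'E'
from plan import *
s,M=pose();f=M.T@s["force"];q=M.T@s["torque"];print((s["tcp_pos"]*1000).round(1),"Ftool",f.round(1),"Ttool",q.round(2),"t",round(s["t"],1),"tilt",(M[:2,2]*57.3).round(2),"yaw",np.degrees(np.arctan2(M[1,1],M[0,1])).round(2))
E
python3 st.py
python3 -m handwheel '0 0 1 0;0 0 0 0;0 0 0 0' >/dev/null; python3 st.py
python3 -m handwheel '0 0 1 0;0 0 0 0;0 0 0 0' >/dev/null; python3 st.py
```

```text
[ 493.9 -271.4   73.3] Ftool [0.2 0.  3.9] Ttool [ 0.   -0.01 -0.03] t 8.8 tilt [-0.01  0.  ] yaw -8.89
[ 494.  -271.4   72.3] Ftool [0.1 0.2 3.3] Ttool [-0.03  0.    0.04] t 9.1 tilt [-0.  0.] yaw -8.89
[ 493.9 -271.4   71.3] Ftool [-0.1  0.1  3.3] Ttool [ 0.01  0.04 -0.03] t 9.4 tilt [-0.01  0.  ] yaw -8.89
```

```bash
for i in 1; do :; done
python3 -m handwheel '0 0 1 0;0 0 1 0;0 0 0 0;0 0 0 0' >/dev/null; python3 st.py
python3 -m handwheel '0 0 1 0;0 0 1 0;0 0 0 0;0 0 0 0' >/dev/null; python3 st.py
```

```text
[ 493.9 -271.4   69.2] Ftool [-0.3 -0.2  3.5] Ttool [-0.02  0.03 -0.08] t 9.8 tilt [-0.01  0.  ] yaw -8.89
[ 493.9 -271.4   67.2] Ftool [-0.4 -0.4  2.6] Ttool [-0.01 -0.03 -0.  ] t 10.2 tilt [-0.01  0.  ] yaw -8.89
```

```bash
python3 -m handwheel '0 0 1 0;0 0 1 0;0 0 1 0;0 0 0 0;0 0 0 0' >/dev/null; python3 st.py
python3 -m handwheel '0 0 1 0;0 0 1 0;0 0 1 0;0 0 0 0;0 0 0 0' >/dev/null; python3 st.py
python3 -m handwheel '0 0 1 0;0 0 1 0;0 0 1 0;0 0 0 0;0 0 0 0' >/dev/null; python3 st.py
```

```text
[ 493.9 -271.4   64.2] Ftool [ 0.5 -0.6  3.8] Ttool [-0.02  0.01  0.06] t 10.7 tilt [-0.01  0.  ] yaw -8.89
[ 494.  -271.4   61.2] Ftool [-0.6 -0.1  2.3] Ttool [-0.01 -0.   -0.04] t 11.2 tilt [-0.01  0.01] yaw -8.88
[ 493.9 -271.4   58.2] Ftool [-0.5  0.4  3.9] Ttool [-0.04 -0.01 -0.  ] t 11.7 tilt [-0.01  0.  ] yaw -8.89
```

```bash
python3 - <<'E'
from plant import ctrl
from h import *
for n in("top","side"):
    c=ctrl.read_camera(n);np.savez(f"{n}4.npz",**c)
c=np.load("top4.npz");d=np.load("side4.npz")
cv2.imwrite("pics/crop4.png",np.hstack([cv2.resize(c["pixels"][190:290,385:515],(400,308)),cv2.resize(d["pixels"][75:175,285:415],(400,308))]))
E
```

```text
(no output)
```

View pics/crop4.png

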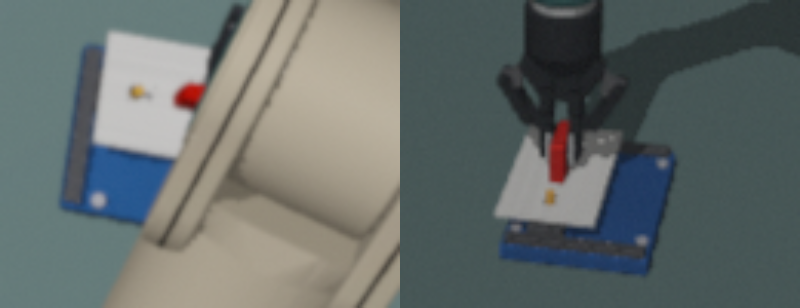

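Both views show the brass pin standing up through the +y hole: top (430,220), side (333,139). I'll lower the rest of the way in small steps.

```bash
python3 -m handwheel '0 0 1 0;0 0 1 0;0 0 1 0;0 0 1 0;0 0 0 0' >/dev/null; python3 st.py
python3 -m handwheel '0 0 1 0;0 0 1 0;0 0 0 0;0 0 0 0' >/dev/null; python3 st.py
python3 -m handwheel '0 0 0.5 0;0 0 0 0;0 0 0 0' >/dev/null; python3 st.py
python3 -m handwheel '0 0 0.5 0;0 0 0 0;0 0 0 0' >/dev/null; python3 st.py
```

```text
[ 493.8 -271.3   54.1] Ftool [-0.4 -0.2  4.1] Ttool [-0.02 -0.03  0.02] t 12.3 tilt [-0.02  0.01] yaw -8.89
[ 493.9 -271.4   52.2] Ftool [0.3 0.7 3.2] Ttool [-0.02 -0.02  0.04] t 12.7 tilt [-0.01  0.  ] yaw -8.89
[ 494.  -271.4   51.8] Ftool [0.5 1.  4.1] Ttool [ 0.04 -0.02 -0.02] t 13.0 tilt [-0.  0.] yaw -8.89
[ 494.  -271.4   51.3] Ftool [-0.6  0.5  3.8] Ttool [-0.04 -0.   -0.03] t 13.3 tilt [-0.  0.] yaw -8.89
```

```bash
python3 -m handwheel '0 0 0.5 0;0 0 0 0;0 0 0 0;0 0 0 0' >/dev/null; python3 st.py
python3 -m handwheel '0 0 0.3 0;0 0 0 0;0 0 0 0;0 0 0 0' >/dev/null; python3 st.py
```

```text
[ 494.  -271.4   50.8] Ftool [-0.1 -0.3  3.3] Ttool [ 0.01  0.01 -0.02] t 13.7 tilt [-0.  0.] yaw -8.89
[ 494.  -271.4   50.7] Ftool [-0.2 -1.2 -1.1] Ttool [0.14 0.1  0.02] t 14.1 tilt [0.01 0.  ] yaw -8.89
```

Contact of about 4.5 N at the expected seat height. I'll hold briefly, then release, look, and withdraw straight up.

```bash
python3 -m handwheel '0 0 0 0;0 0 0 0;0 0 0 0' - 20 >/dev/null; python3 st.py
python3 -m handwheel '0 0 0 0;0 0 0 0;0 0 0 0;0 0 0 0;0 0 0 0' 0
python3 -m handwheel '0 0 0 0;0 0 0 0;0 0 -5 0;0 0 -10 0;0 0 -20 0'
python3 -m handwheel '0 0 -30 0;0 0 -40 0;0 0 -40 0;0 0 -30 0;0 0 0 0'
python3 -m handwheel '40 0 0 0;40 0 0 0;40 0 0 0;0 0 0 0;0 0 0 0'
python3 - <<'E'
from plant import ctrl
from h import *
for n in("top","side"):
    c=ctrl.read_camera(n);np.savez(f"{n}5.npz",**c)
    P=cloud(c);b=(395,190,500,275) if n=="top" else (300,100,390,165)
    w=mask(c,b,(0,0,120),(180,60,255));w[abs(P[...,2]-.04)>.006]=0
    q=P[w>0];A=np.c_[q[:,:2]-q[:,:2].mean(0),np.ones(len(q))];print(n,"z",np.median(q[:,2]).round(4),"slope",np.linalg.lstsq(A,q[:,2],rcond=None)[0][:2].round(3),rect(plane(c,pts(w),.04)))
c=np.load("top5.npz");d=np.load("side5.npz")
cv2.imwrite("pics/crop5.png",np.hstack([cv2.resize(c["pixels"][190:290,385:515],(400,308)),cv2.resize(d["pixels"][75:175,285:415],(400,308))]))
E
```

```text
[ 494.  -271.4   50.7] Ftool [ 0.9 -2.1 -2.8] Ttool [0.32 0.16 0.05] t 14.4 tilt [0.01 0.  ] yaw -8.89
t: 14.9
tcp_pos: [0.494, -0.2714, 0.0505]
tool_rot: [0.76, 0.65, 0.0, 0.0]
force: [0.4, -0.1, -0.1]
opening: 0.989
finger_force: 0.0
t: 15.4
tcp_pos: [0.4932, -0.271, 0.0855]
tool_rot: [0.76, 0.65, -0.0, -0.001]
force: [-0.0, -0.4, -0.4]
opening: 0.997
finger_force: 0.0
t: 15.9
tcp_pos: [0.4964, -0.2732, 0.2309]
tool_rot: [0.76, 0.65, 0.002, 0.004]
force: [0.1, -0.2, -0.5]
opening: 1.002
finger_force: 0.0
t: 16.4
tcp_pos: [0.5124, -0.1518, 0.2254]
tool_rot: [0.759, 0.651, -0.0, -0.0]
force: [0.5, -0.5, 0.4]
opening: 1.001
finger_force: 0.0
top z 0.04 slope [-0.458 -0.779] (array([ 537.5, -195.1]), array([ 2.1, 24.2]), 51.0)
side z 0.0413 slope [ 0.007 -0.005] (array([ 493.6, -270.1]), array([ 99.8, 186.9]), -8.9)
```

View pics/crop5.png

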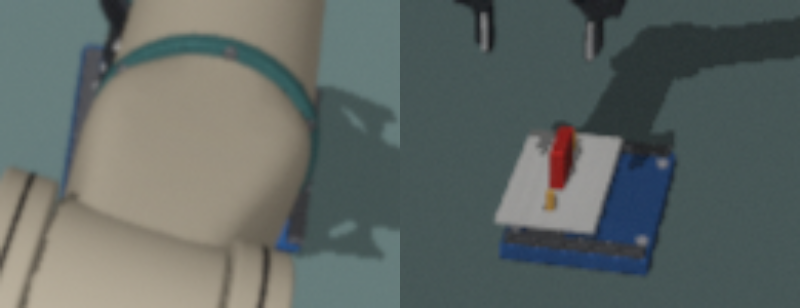

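The side view shows the plate flat on the bar at −8.9°, gripper clear. The near pin stands through its hole at (334,140), and brass shows behind the grip at the far hole. I'm handing in.

```bash
python3 -c "
from plant import ctrl
print(ctrl.finish_job())"
```

```text
the job is handed in; nothing more can be done
None
```

I hung the template on both pins, flat on the bar with about 5–7 N of seating contact at most, released it, withdrew the gripper and handed the job in at about 16.5 s; no verdict was returned.

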